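# Pop the battery hatch of the pressure calibrator

## Task

The calibrator on the bench needs its cells checked: with closed fingertips press once on the rubber pad of its wide battery hatch, without forcing it, until the push-push latch lets go, then back off so that the hatch springs fully open. Stay clear of it for three seconds to confirm that it stays open. Do not push the hatch down again, pick nothing up, and leave the small fuse hatch on the power supply shut and the loose things where they are.

Things in the scene. Friction and masses are not known exactly. Their poses are not given: they have to be found in the camera images.
- calibrator: White bench pressure calibrator, fixed, 170 (x) x 200 (y) x 70 mm high, stands left or right, yaw within 0.45. Origin: centre of its underside, z up; two brass ports on its front (its -x). On its flat top: a bare-aluminium battery hatch flush with the deck, x -37 to +47, y -85 to +15 mm, and beside it (+y) a dark display and a keypad at deck height.
- battery_hatch (a joint): Hinge of the wide battery hatch (84 mm from hinge to free edge, 100 mm wide). The hinge is its edge at the calibrator's +x; the free edge, towards the calibrator's front, rises. 0 = latched flush, negative = pressed in (stop -0.12 rad), 1.25 = fully open at its stop, where a spring keeps it. Pushing it all the way down again (about 8 N) latches it shut.
- battery_hatch_pad (a point): Where to press: origin at the centre of the top face of the round black rubber pad (28 mm diameter, 1.5 mm high) on the battery hatch, 62 mm from the hinge, 22 mm from the free edge, 71.5 mm above the bench while shut. The latch lets go when pressed in 4 to 5 mm here (about 5 N); end stop at 7.5 mm. When the finger backs off, the hatch follows it with up to 5 N and swings open in half a second.
- battery_hatch_edge (a point): Middle of the upper free edge of the battery hatch; 70 mm above the bench when shut, about 150 mm when fully open.
- supply: White bench power supply, fixed to the bench, 170 x 160 x 85 mm high, red digits on its front (its own -x). Origin at the centre of its underside. Its top carries vent slots and the small fuse hatch.
- fuse_hatch (a joint): Hinge of the small fuse hatch (62 x 52 mm, bare aluminium with a like rubber pad, a like latch) on top of the power supply. 0 = latched flush, negative = pressed, positive = open. Leave alone.
- weight_large: Loose steel weight with a knob, 46 mm diameter, 50 mm high; origin at its underside. Bystander between the instruments.
- weight_small: Loose steel weight with a knob, 32 mm diameter, 36 mm high; origin at its underside. Bystander between the instruments.
- coupling: Loose brass coupling, 30 mm diameter, 30 mm high; origin at its underside. Bystander between the instruments.
- adapter: Loose brass adapter, 22 mm diameter, 24 mm high, standing on the calibrator's deck near its front +y corner; origin at its underside. Bystander.
- pocket_gauge: Loose dial gauge lying on its back, 68 mm diameter, 26 mm high, with a brass stem to its -x; origin at its underside. Bystander on the left.
- wrench: Loose steel wrench, 170 mm long, lying flat on the right. Bystander.
- spacer: Loose steel ring, 60 mm diameter, 14 mm high, on the right; origin at its underside. Bystander.

How it is judged:
On the way, in this order (a step that is already met when the one before it is completed fails the run):
1. the battery hatch is pressed in by the fingertips on its rubber pad (value of joint battery_hatch below -0.045 rad and contact force between the fingers and battery_hatch_c1 above 1 N), for 0.02 s.
2. the battery hatch has sprung open and stays open, with the robot clear of it, for 2 s (value of joint battery_hatch above 1.1 rad and contact force between each of the fingers, the arm and calibrator below 0.2 N), for 2 s.
At the end, for the whole second after the job is handed in: The battery hatch stands open beyond 1.1 rad and at rest, the fuse hatch is shut (within -0.05 to 0.08 rad), and every loose thing rests within 15 mm of where it stood (value of joint battery_hatch above 1.1 rad and velocity of joint battery_hatch between -0.1 and 0.1 rad/s and not (value of joint fuse_hatch above 0.08 rad or value of joint fuse_hatch below -0.05 rad) and distance of each of weight_large, weight_small, coupling, adapter, pocket_gauge, wrench, spacer from where it was at the start of the episode below 0.015 m and linear speed of each of weight_large, weight_small, coupling, adapter, pocket_gauge, wrench, spacer below 0.03 m/s); the robot touches nothing.
It fails at once if the popped battery hatch is pushed back down (closing faster than 0.3 rad/s between 0.15 and 1.0 rad) (value of joint battery_hatch between 0.15 and 1 rad and velocity of joint battery_hatch below -0.3 rad/s).
It fails at once if the fingers push on the calibrator or its hatch with more than 40 N (contact force between the fingers and calibrator above 40 N).
It fails at once if the fuse hatch is pressed or opened (value of joint fuse_hatch above 0.08 rad or value of joint fuse_hatch below -0.05 rad).
It fails at once if a loose thing is lifted, carried or pushed away (15 mm) (distance of any of weight_large, weight_small, coupling, adapter, pocket_gauge, wrench, spacer from where it was at the start of the episode above 0.015 m).
It also fails if it takes over 38 s, if anything falls off the work surface, if the arm or the gripper's body presses on something with over 40 N, if the wrist force passes 120 N, or if a joint passes its speed limit or range.

## Robot

A 7-joint arm with a two-finger parallel gripper is mounted at the origin on the work surface. World frame = base frame: x ahead of the robot, y to its left, z up, the work surface at z = 0. Lengths are in m, angles in rad, forces in N, time in s.
With the tool pointing down it reaches from about 0.425 to 0.95 m from the base axis. Payload 4.7 kg.
Tool frame: the origin (TCP) lies midway between the tips of the shut fingers; the grasp point (between the pads) lies grasp_offset behind it (grasp_offset is the distance from the TCP to the grasp point, in m); z points along the fingers, y is the line along which they close (so a half turn about z gives the same grasp; the last joint's range is limited). The gripper opens to 85 mm and grips with 20 to 120 N. Pads are 22 mm wide; open, the fingers measure 114 mm over their backs; the gripper's body (76 mm by 85 mm) begins 54 mm behind the grasp point. The pads swing forward as they close: fully open they stand 13 mm farther back than shut.
Start: joints at [-1.289, 0.469, -0.049, 1.532, 0.024, 1.141, -0.082], TCP at [0.206, 0.643, 0.231] pointing down, gripper open.
Joint ranges: [-2.59, 2.59], [-0.33, 1.99], [-1.39, 1.29], [0.1, 2.45], [-1.04, 4.18], [0.21, 1.99], [-2.66, 2.66]. Speed limits (rad/s): [2.57, 2.57, 3.14, 3.14, 3.14, 3.14, 3.14].

## Interface

Orientations are given as a unit quaternion [x, y, z, w].
In Python, from station import read_state, get_image, camera_model, finish_job, grasp_offset gives the robot as it stands.
- The arm moves only by the tool drive_tool, never from a script. Its argument "commands" is a list of rows, each a list of 2 entries, a list of its own where there are three numbers: the shift along the tool's x, y, z in cm, then the turn, a rotation vector about the tool's x, y, z in degrees. In form: [[[tx, ty, tz], [ax, ay, az]], ...]. A call has 1 to 10 rows; each row shifts and turns the commanded pose from where the row before left it, along the tool's axes as they then stand; what a row does not reach is not made up. A row lasts 1/12 s, in which the tool goes at most 41.7 mm and 7.16 degrees, less where a joint would pass 70% of its speed; a pose out of reach is approached as far as the arm can. A call with a gripper value outside its range is refused whole. "gripper" is the finger opening in cm, from 0 to 8.54, set as the call begins (left out, the last holds). The fingers move at their own pace and stop on an object; the grip force is fixed at half the most. Time passes only in rows, so rows that do not move let the fingers close. It gives the time, the measured TCP pose, the force, the opening and the grip force at its end, in the units of the state.
- read_state(): the state, without advancing time (a new reading comes with each control period).
- get_image(name): name is "scene" or "top" or "wrist"; returns (picture, depth): 384x512x3 uint8, red, green, blue; 384x512 float32, m along the optical axis (not along the pixel's ray), 0 where there is no reading.
- camera_model(name): a dict with "intrinsics" (3x3 intrinsics, pixels), "k1" (the pictures are not rectified: a ray, as slopes to the right and down, at radius r is drawn at 1 + k1 r^2 times it, then the intrinsics apply), "xyz" and "orientation" of the camera in the world. Camera axes: x right, y up, looking along -z (the intrinsics and any distortion apply to the point x, -y, -z); pixel columns grow to the right and rows downward; lengths in m; the calibration is good to about 2 mm. A picture is of the moment at which its call begins: read the wrist's pose just before it. camera_model takes no time and is no camera call; for the wrist camera it gives the pose at the moment of the call.
- finish_job(): hands the job in; it is judged then, once.
The state is a dict: "clock": time; "joint_pos": joint angles; "qvel": joint speeds; "tau": joint torques, N m; "eef_pos": TCP position; "ee_rot": TCP orientation; "force": force on the tool from outside, world axes, zero at the start; "wrist_torque": the same for the moment, N m; "width": finger opening in m; "gripper_force": force on a finger pad.
Only numpy, scipy, OpenCV 4.12 (cv2) and the standard library are available. Lean on these libraries where they do the work, as an engineer would, in place of code of your own. Each camera call takes 0.05 s, during which the arm holds its last target. There are 200 camera calls.

## Working session

There is one attempt and no reset: what is moved stays moved. The work goes in short steps, Python scripts to look and compute and a tool call to move; the robot and the scene stay as the last step left them, time stands still between calls to the robot, and variables do not carry over. Pictures are saved under pics/ and viewed, at most 10 in all, crops included, and the job is handed in when it is done.

Besides the shell and the picture viewer there is one more tool, called after "Request:" as name(argument=value, ...) on one line, values as JSON. drive_tool: Moves the arm, as the interface text tells. Its arguments: {"type":"object","properties":{"commands":{"type":"array"},"gripper":{"type":"number"}},"required":["commands"]}

```bash
mkdir -p pics; cat > h.py <<'E'
import numpy as np, cv2
from scipy.spatial.transform import Rotation as R
from station import *
def grab(n,f):
    m=camera_model(n); p,d=get_image(n); cv2.imwrite(f'pics/{f}.png',p[:,:,::-1]); np.savez(f'{f}.npz',d=d,p=p,K=m['intrinsics'],k=m['k1'],x=m['xyz'],q=m['orientation'])
def world(f,uv):
    z=np.load(f+'.npz'); K=z['K']; uv=np.array(uv,float)
    D=np.array([z['k'],0,0,0.]).astype(float)
    s=cv2.undistortPoints(uv.reshape(-1,1,2),K,D).reshape(-1,2)
    d=np.array([z['d'][int(round(v)),int(round(u))] for u,v in uv])
    c=np.c_[s[:,0]*d,-s[:,1]*d,-d]
    return R.from_quat(z['q']).apply(c)+z['x']
E
python3 - <<'E'
from h import *
grab('top','top1'); grab('scene','scene1')
s=read_state(); print({k:np.round(s[k],3) for k in('clock','eef_pos','ee_rot','width')},grasp_offset)
E
```

```text
{'clock': np.float64(0.1), 'eef_pos': array([0.206, 0.642, 0.23 ]), 'ee_rot': array([ 0.155,  0.988, -0.001, -0.   ]), 'width': np.float64(0.086)} 0.0187
```

View pics/top1.png

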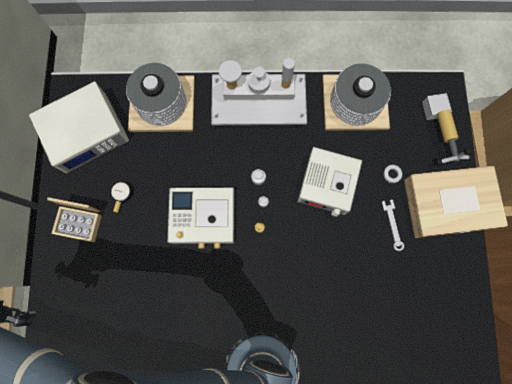

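View pics/scene1.png

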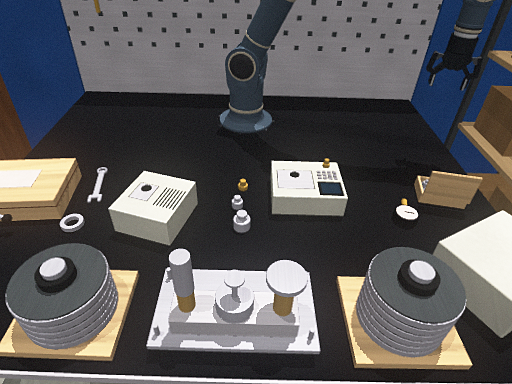

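The top view shows the calibrator at about (200,215), with its ports facing the robot, the pad at (211,219) and the adapter at (180,235). The supply is at (330,180), and the loose things stand between and beside the two instruments.

```bash
python3 - <<'E'
from h import *
p=cv2.imread('pics/top1.png')
cv2.imwrite('pics/crop1.png',cv2.resize(p[180:255,160:270],None,fx=7,fy=7,interpolation=cv2.INTER_CUBIC))
for n,uv in dict(pad=(211,219),c1=(171,190),c2=(232,190),c3=(232,240),c4=(169,240),adapt=(180,235),coup=(260,228),ws=(263,202),wl=(258,177)).items(): print(n,world('top1',[uv])[0].round(3))
E
```

```text
pad [0.464 0.154 0.072]
c1 [0.559 0.283 0.068]
c2 [0.558 0.089 0.064]
c3 [0.4   0.089 0.043]
c4 [0.399 0.283 0.071]
adapt [0.412 0.245 0.094]
coup [ 0.439 -0.     0.031]
ws [ 0.523 -0.011  0.038]
wl [0.603 0.005 0.051]
```

View pics/crop1.png

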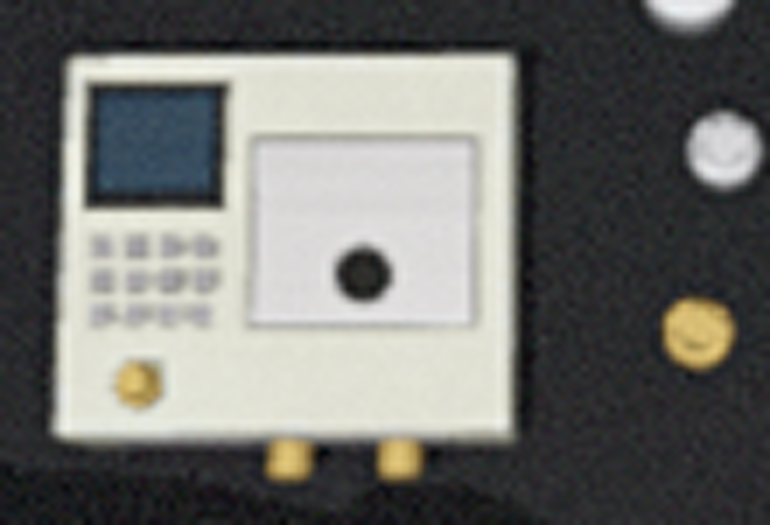

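The pad is at about (0.464, 0.154, 0.072) and the yaw is near 0. I'll shut the fingers and travel there at the present height.

Request:
drive_tool(commands=[[[-1.9,-1.9,0],[0,0,0]],[[-1.9,-1.9,0],[0,0,0]],[[-1.9,-1.9,0],[0,0,0]],[[-1.9,-1.9,0],[0,0,0]],[[-1.9,-1.9,0],[0,0,0]],[[-1.9,-1.9,0],[0,0,0]],[[-1.9,-1.9,0],[0,0,0]],[[-1.9,-1.9,0],[0,0,0]],[[-1.9,-1.9,0],[0,0,0]],[[-1.9,-1.9,0],[0,0,0]]], gripper=0)

```text
clock: 0.93
eef_pos: [0.3295, 0.4022, 0.231]
ee_rot: [0.155, 0.988, -0.0, -0.0]
force: [0.4, 0.2, -0.3]
width: -0.0
gripper_force: 0.0
```

Request:
drive_tool(commands=[[[-1.9,-1.9,0],[0,0,0]],[[-1.9,-1.9,0],[0,0,0]],[[-1.9,-1.9,0],[0,0,0]],[[-1.9,-1.9,0],[0,0,0]],[[-1.9,-1.9,0],[0,0,0]],[[-1.9,-1.9,0],[0,0,0]],[[-1.9,-1.9,0],[0,0,0]],[[-1.9,-1.9,0],[0,0,0]],[[0,0,0],[0,0,0]],[[0,0,0],[0,0,0]]])

```text
clock: 1.77
eef_pos: [0.4278, 0.211, 0.2311]
ee_rot: [0.157, 0.988, -0.0, -0.0]
force: [-0.2, 0.6, 0.4]
width: 0.0
gripper_force: 0.0
```

```bash
cat > st.py <<'E'
from h import *
s=read_state(); r=R.from_quat(s['ee_rot'])
print({k:np.round(s[k],4).tolist() for k in('clock','eef_pos','ee_rot','force','width')}); print('tool cm',(r.inv().apply(np.array([.464,.154,.0715])-s['eef_pos'])*100).round(2))
E
python3 - <<'E'
from st import *
grab('wrist','w1'); 
E
```

```text
{'clock': 1.7667, 'eef_pos': [0.4278, 0.211, 0.2311], 'ee_rot': [0.1566, 0.9877, -0.0002, -0.0002], 'force': [-0.1631, 0.6092, 0.4172], 'width': 0.0}
tool cm [-5.21 -4.29 15.96]
```

View pics/w1.png

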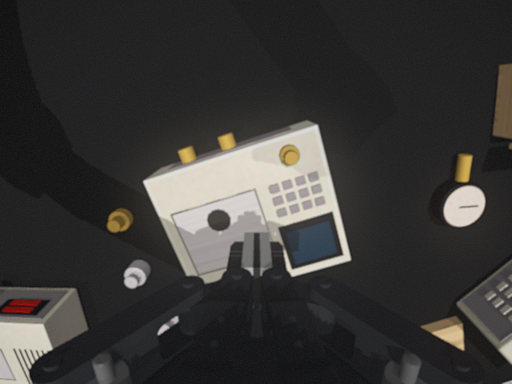

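The wrist view shows the pad at (219,220), clear of the fingertips, and the adapter at (290,155).

```bash
python3 - <<'E'
from h import *
print(world('w1',[(219,220),(173,213),(255,191),(268,258),(200,274),(290,155)]).round(4))
E
```

```text
[[0.4661 0.1533 0.0719]
 [0.4523 0.0907 0.0365]
 [0.4647 0.197  0.0097]
 [0.4192 0.2193 0.2604]
 [0.5303 0.1032 0.0668]
 [0.4139 0.2506 0.0926]]
```

Request:
drive_tool(commands=[[[-1.3,-1.1,1.3],[0,0,0]],[[-1.3,-1.1,1.3],[0,0,0]],[[-1.3,-1.1,1.3],[0,0,0]],[[-1.3,-1.0,1.3],[0,0,0]],[[0,0,2],[0,0,0]],[[0,0,2],[0,0,0]],[[0,0,0],[0,0,0]],[[0,0,0],[0,0,0]]])

```text
clock: 2.48
eef_pos: [0.4627, 0.1566, 0.1386]
ee_rot: [0.154, 0.988, -0.001, -0.001]
force: [0.2, -0.7, -0.3]
width: 0.0002
gripper_force: 0.0
```

```bash
python3 - <<'E'
from st import *
grab('wrist','w2'); 
E
```

```text
{'clock': 2.4833, 'eef_pos': [0.4627, 0.1566, 0.1386], 'ee_rot': [0.1537, 0.9881, -0.0005, -0.0012], 'force': [0.2348, -0.7314, -0.2705], 'width': 0.0002}
tool cm [-0.22 -0.2   6.71]
```

View pics/w2.png

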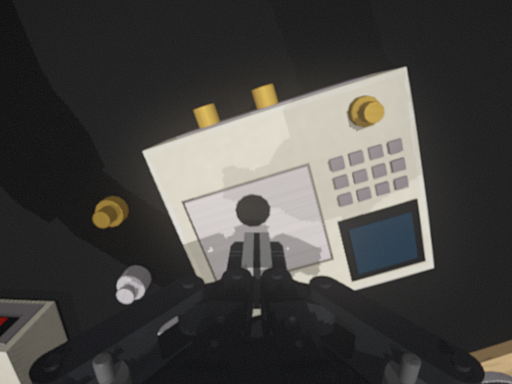

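The pad at (252,210) is just ahead of the fingertips in the view. I'll centre on (0.465, 0.1535) and go down to about 8 mm above it.

Request:
drive_tool(commands=[[[-0.3,-0.2,1.5],[0,0,0]],[[0,0,1.5],[0,0,0]],[[0,0,1.5],[0,0,0]],[[0,0,1.4],[0,0,0]],[[0,0,0],[0,0,0]],[[0,0,0],[0,0,0]],[[0,0,0],[0,0,0]]])

```text
clock: 3.12
eef_pos: [0.467, 0.1536, 0.0817]
ee_rot: [0.154, 0.988, 0.001, 0.001]
force: [0.5, -0.4, -0.0]
width: 0.0002
gripper_force: 0.0
```

```bash
python3 - <<'E'
from st import *
print(world('w2',[(252,210),(245,205),(260,205)]).round(4))
E
```

```text
{'clock': 3.1167, 'eef_pos': [0.467, 0.1536, 0.0817], 'ee_rot': [0.1545, 0.988, 0.0008, 0.001], 'force': [0.5294, -0.4002, -0.0142], 'width': 0.0002}
tool cm [ 0.3  -0.06  1.02]
[[0.466  0.1519 0.0715]
 [0.4602 0.148  0.0718]
 [0.4637 0.1592 0.0721]]
```

Request:
drive_tool(commands=[[[0.1,-0.1,0.4],[0,0,0]],[[0,0,0.4],[0,0,0]],[[0,0,0.2],[0,0,0]],[[0,0,0.1],[0,0,0]],[[0,0,0.1],[0,0,0]],[[0,0,0],[0,0,0]],[[0,0,0],[0,0,0]]])

```text
clock: 3.7
eef_pos: [0.465, 0.1525, 0.0685]
ee_rot: [0.155, 0.988, 0.0, 0.0]
force: [-0.8, 0.9, 4.3]
width: 0.0001
gripper_force: 2.2
```

Request:
drive_tool(commands=[[[0,0,0.1],[0,0,0]],[[0,0,0.1],[0,0,0]],[[0,0,0],[0,0,0]],[[0,0,0],[0,0,0]]])

```text
clock: 4.03
eef_pos: [0.465, 0.1524, 0.0665]
ee_rot: [0.155, 0.988, 0.0, 0.0]
force: [-0.3, 0.3, 4.8]
width: -0.0002
gripper_force: 2.4
```

Request:
drive_tool(commands=[[[0,0,0.1],[0,0,0]],[[0,0,0],[0,0,0]],[[0,0,0],[0,0,0]]])

```text
clock: 4.28
eef_pos: [0.465, 0.1524, 0.0654]
ee_rot: [0.155, 0.988, 0.0, 0.0]
force: [-0.7, 1.3, 5.5]
width: 0.0
gripper_force: 2.4
```

Request:
drive_tool(commands=[[[0,0,-1],[0,0,0]],[[0,0,-2.5],[0,0,0]],[[0,0,-3],[0,0,0]],[[0,0,-3],[0,0,0]],[[0,0,-3],[0,0,0]],[[0,0,-3],[0,0,0]],[[0,0,-3],[0,0,0]],[[0,0,-1.5],[0,0,0]],[[0,0,0],[0,0,0]],[[0,0,0],[0,0,0]]])

```text
clock: 5.12
eef_pos: [0.4645, 0.1518, 0.2658]
ee_rot: [0.155, 0.988, 0.0, 0.0]
force: [-0.8, -0.4, -0.4]
width: -0.0001
gripper_force: 0.0
```

```bash
python3 - <<'E'
from st import *
grab('scene','s2'); p=cv2.imread('pics/s2.png'); cv2.imwrite('pics/s2c.png',cv2.resize(p[110:260,100:450],None,fx=2,fy=2))
E
```

```text
{'clock': 5.1167, 'eef_pos': [0.4645, 0.1518, 0.2658], 'ee_rot': [0.155, 0.9879, 0.0002, 0.0003], 'force': [-0.7608, -0.3999, -0.4232], 'width': -0.0001}
tool cm [ 0.13  0.19 19.43]
```

View pics/s2c.png

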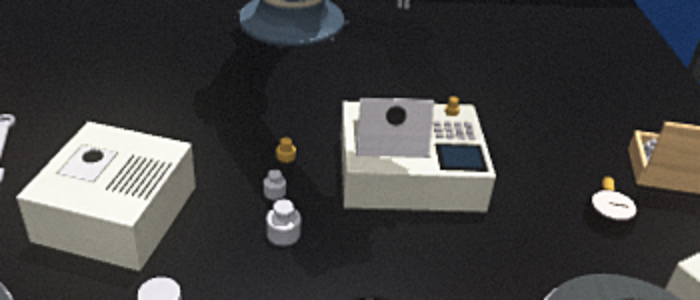

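The hatch stands up with its pad at (396,115) in the crop, facing the far camera. The fuse hatch is shut and the bystanders are in place. I'll wait well clear for more than 3 s.

Request:
drive_tool(commands=[[[0,0,0],[0,0,0]],[[0,0,0],[0,0,0]],[[0,0,0],[0,0,0]],[[0,0,0],[0,0,0]],[[0,0,0],[0,0,0]],[[0,0,0],[0,0,0]],[[0,0,0],[0,0,0]],[[0,0,0],[0,0,0]],[[0,0,0],[0,0,0]],[[0,0,0],[0,0,0]]])

```text
clock: 6.0
eef_pos: [0.4648, 0.1522, 0.2653]
ee_rot: [0.155, 0.988, 0.0, 0.0]
force: [0.4, 0.4, 0.2]
width: 0.0001
gripper_force: 0.0
```

Request:
drive_tool(commands=[[[0,0,0],[0,0,0]],[[0,0,0],[0,0,0]],[[0,0,0],[0,0,0]],[[0,0,0],[0,0,0]],[[0,0,0],[0,0,0]],[[0,0,0],[0,0,0]],[[0,0,0],[0,0,0]],[[0,0,0],[0,0,0]],[[0,0,0],[0,0,0]],[[0,0,0],[0,0,0]]])

```text
clock: 6.83
eef_pos: [0.4648, 0.1522, 0.2653]
ee_rot: [0.155, 0.988, 0.0, 0.0]
force: [-0.4, 0.4, 0.2]
width: 0.0001
gripper_force: 0.0
```

Request:
drive_tool(commands=[[[0,0,0],[0,0,0]],[[0,0,0],[0,0,0]],[[0,0,0],[0,0,0]],[[0,0,0],[0,0,0]],[[0,0,0],[0,0,0]],[[0,0,0],[0,0,0]],[[0,0,0],[0,0,0]],[[0,0,0],[0,0,0]],[[0,0,0],[0,0,0]],[[0,0,0],[0,0,0]]])

```text
clock: 7.67
eef_pos: [0.4647, 0.1522, 0.2653]
ee_rot: [0.155, 0.988, 0.0, -0.0]
force: [-0.3, -0.9, -0.4]
width: -0.0001
gripper_force: 0.0
```

Request:
drive_tool(commands=[[[0,0,0],[0,0,0]],[[0,0,0],[0,0,0]],[[0,0,0],[0,0,0]],[[0,0,0],[0,0,0]],[[0,0,0],[0,0,0]],[[0,0,0],[0,0,0]],[[0,0,0],[0,0,0]],[[0,0,0],[0,0,0]],[[0,0,0],[0,0,0]],[[0,0,0],[0,0,0]]])

```text
clock: 8.5
eef_pos: [0.4648, 0.1522, 0.2653]
ee_rot: [0.155, 0.988, 0.0, -0.0]
force: [-0.4, -0.3, -0.1]
width: 0.0002
gripper_force: 0.0
```

```bash
python3 - <<'E'
from st import *
grab('scene','s3')
w=world('s3',[(298,110+y/2) for y in (102,106,115,125,135,145,152)])
print(w.round(3)); a=np.polyfit(w[1:,0],w[1:,2],1); print('angle',np.arctan(a[0]), np.arctan2(w[-2,2]-w[1,2],w[-2,0]-w[1,0]))
p=np.load('s2.npz')['p'].astype(int);q=np.load('s3.npz')['p'].astype(int);print(abs(p-q)[110:260,100:450].mean())
E
```

```text
{'clock': 8.5, 'eef_pos': [0.4648, 0.1522, 0.2653], 'ee_rot': [0.1548, 0.9879, 0.0, -0.0], 'force': [-0.3667, -0.2875, -0.0999], 'width': 0.0002}
tool cm [ 0.13  0.15 19.38]
[[0.507 0.15  0.145]
 [0.51  0.15  0.14 ]
 [0.511 0.152 0.126]
 [0.519 0.152 0.116]
 [0.523 0.153 0.101]
 [0.528 0.154 0.088]
 [0.529 0.155 0.077]]
angle -1.2275856164647105 -1.2356510609815308
3.6493587301587302
```

The hatch is at about 1.24 rad, fully open and steady after 3.3 s clear.

```bash
python3 -c "
from station import *
print(finish_job())"
```

```text
the job is handed in; nothing more can be done
None
```

I pressed the battery hatch once (peak force reading about 5.5 N) and it sprang fully open; it measured about 1.24 rad after more than 3 s with the arm clear. In the last picture I viewed, the fuse hatch was shut and the loose things visible there were in place. The job is handed in; no verdict came back.

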